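# Nest the mixing pots and push the tray home to its catch

## Task

Clear up the mixing pots: nest all three in size order on the pulled-out tray, the middle one standing inside the big one and the smallest inside the middle one. Then push the tray home under the bench shelf until its spring catch snaps in and holds it fully closed, with the nest still upright, and leave everything else on the bench where it is.

Things in the scene. Friction and masses are not known exactly. Their poses are not given: they have to be found in the camera images.
- unit: low grey shelf fixed to the bench: deck 300 mm square on two steel sides, a roll-out tray below. Origin on the bench under the middle of the closed tray's front face; x along the tray front, y out of the shelf (tray pulled out to +y, pushed home to -y), z up. Deck from y = +30 to -270 mm, 160 to 176 mm above the bench; sides at x = +-145 mm, from y = -8 mm back.
- deck_edge (a point): middle of the deck's front edge, on its underside, 160 mm above the bench. The deck is 16 mm thick and overhangs the closed tray front by 30 mm, so a gripper pushing the front home must lean back out of the shelf by 30 to 45 degrees or its body meets this edge. The front 90 mm of the deck is bare; jars behind reach 285 mm above the bench. Axes as the unit's.
- tray (a joint): how far the tray is out, m: 0 = home at its stop, 0.2 = fully out; starts well out. About 1 N of friction, damping 6 N per m/s. Near 0.021 its strike bar meets a sprung roller: resistance rises to about 8 to 12 N, then falls until 0.009, where the catch snaps over; from about 0.006 it draws the tray in to 0 and holds it with about 7 N. Let go sooner, it stays out.
- tray_front (a point): middle of the tray's flat front face, 40 mm above the bench; moves with the tray. The face is square to the unit's y, 248 mm wide, 12 to 54 mm above the bench over its middle 84 mm (finger scoop), up to 68 mm beside it. Axes as the unit's.
- tray_floor (a point): middle of the tray's flat floor, on its upper surface, 30 mm above the bench, 106 mm behind the front face. Floor about 228 x 202 mm inside; side and back walls 22 mm high. Axes as the unit's.
- pot_large: biggest of three white plastic open mixing pots, round, slightly tapered, standing on the tray near its front: outside 92 mm at the rim, 80 mm at the base, 78 mm high, walls 4 mm; thick foot, inside floor 14 mm above the underside. Inside about 74 mm wide at the floor, 84 mm at the rim. Origin: centre of the underside, z up its axis.
- pot_medium: middle white mixing pot, on the bench: outside 68 mm at the rim, 60 mm at the base, 84 mm high, walls 4 mm, inside floor 14 mm above the underside; inside about 52 mm wide at the floor, 60 mm at the rim. Origin: centre of the underside, z up. About 0.11 kg. Standing in the big pot its rim is 20 mm above the big pot's rim.
- pot_small: smallest white mixing pot, on the bench: outside 49 mm at the rim, 41 mm at the base, 88 mm high, walls 4 mm, inside floor 14 mm above the underside. Origin: centre of the underside, z up. About 0.06 kg. Standing in the middle pot its rim is 18 mm above that pot's rim; the nest is then 116 mm high and clears the deck by 14 mm.
- brush: paint brush lying flat; leave it alone. Origin: at its underside.
- tape: roll of paper masking tape lying flat, 110 mm across, 24 mm high; leave it alone. Origin: centre of its underside.
- scraper: flat filling knife lying flat; leave it alone. Origin: at its underside.
- tin: lidded paint tin, 100 mm across, 115 mm high; leave it alone. Origin: centre of its underside.
- sprayer: clear trigger spray bottle, 75 mm across, about 210 mm high; leave it alone. Origin: centre of its underside.
- rock: painted rock sample, about 110 x 85 x 65 mm; leave it alone. Origin: centre of its underside.
- jar_a: lidded pigment jar standing on the shelf deck, 68 mm across, 85 mm high; leave it alone. Origin: centre of its underside.
- jar_b: lidded pigment jar standing on the shelf deck, 80 mm across, 105 mm high; leave it alone. Origin: centre of its underside.
Not all that is in view belongs to the job. What is shaped like the pot_medium but black or green is not meant. Leave any blue or yellow look-alike of the pot_small alone.

How it is judged:
By the outcome, as a careful person would: the job done as asked, in the order asked, and still so for the second after the job is handed in, with the robot touching nothing.
It also fails if it takes over 69 s, if anything falls off the work surface, if the arm or the gripper's body presses on something with over 40 N, if the wrist force passes 120 N, or if a joint passes its speed limit or range.

## Robot

A 6-joint arm with a two-finger parallel gripper is mounted at the origin on the work surface. World frame = base frame: x ahead of the robot, y to its left, z up, the work surface at z = 0. Lengths are in m, angles in degrees, forces in N, time in s.
With the tool pointing down it reaches from about 0.325 to 0.85 m from the base axis. Payload 15.5 kg.
Tool frame: the origin (TCP) lies at the very end of the fingers, on their centre line; the grasp point (between the pads) lies arm.grip_depth behind it (arm.grip_depth is the distance from the TCP to the grasp point, in m); z points along the fingers, y is the line along which they close (so a half turn about z gives the same grasp; the last joint's range is limited). The gripper opens to 91 mm and grips with 3 to 60 N. Pads are 32 mm wide; open, the fingers measure 118 mm over their backs; the gripper's body (76 mm by 178 mm) begins 60 mm behind the grasp point.
Start: joints at [-76.06, 28.281, 77.091, -0, 74.628, -5.472], TCP at [0.208, -0.589, 0.214] pointing down, gripper open.
Joint ranges: [-166.48, 166.48], [-47.26, 123.95], [12.59, 153.08], [-70.14, 250.14], [6.76, 159.57], [-176.63, 176.63]. Speed limits (degrees/s): [108.29, 108.29, 147.25, 172.46, 172.46, 172.46].

## Interface

Orientations are given as a 3x3 rotation matrix whose columns are the frame's x, y, z axes.
In Python, from rig import arm gives the robot as it stands. Calls block until the motion is done:
- arm.move_to(position, orientation): joint-space move of the TCP to a pose.
- arm.move_l(position, orientation=None, feed=0.15): straight line of the TCP; orientation=None keeps the orientation; feed is the mean speed in m/s.
- arm.move_joints(angles): joint-space move.
- arm.grip(opening): finger opening in m; the grip force is fixed at half the most; returns when the fingers have stopped.
- arm.sleep(seconds).
- arm.solve_ik(position, orientation): joint angles nearest the present ones, or None.
- arm.snapshot(name): name is "side" or "top"; returns the picture (400x640x3 uint8, red, green, blue); there is no depth.
- arm.get_calibration(name): a dict with "intrinsics" (3x3 intrinsics, pixels), "cam_to_world" (4x4, takes a point from camera to world coordinates). Camera axes: x right, y down, z forward; pixel columns grow to the right and rows downward; lengths in m; the calibration is good to about 2 mm. A picture is of the moment at which its call begins. get_calibration takes no time and is no camera call.
A pose or a line that the arm cannot do raises arm.Unreachable and nothing moves.
- arm.sign_off(): hands the job in; it is judged then, once.
Readings, each from a call of its own:
- arm.current_t(): time.
- arm.current_joint_positions(): joint angles.
- arm.current_dq(): joint speeds.
- arm.current_tau(): joint torques, N m.
- arm.current_ee_pos(): TCP position.
- arm.current_tool_rot(): TCP orientation.
- arm.current_force(): force on the tool from outside, world axes, zero at the start.
- arm.current_torque(): the same for the moment, N m.
- arm.current_width(): finger opening in m.
- arm.current_grasp_force(): force on a finger pad.
Only numpy, scipy, OpenCV 4.12 (cv2) and the standard library are available. Lean on these libraries where they do the work, as an engineer would, in place of code of your own. Each camera call takes 0.05 s, during which the arm holds its last target. There are 200 camera calls.

## Working session

There is one attempt and no reset: what is moved stays moved. The work goes in short steps, each a Python script; the robot and the scene stay as the last script left them, time stands still between calls to the robot, and variables do not carry over. Pictures are saved under pics/ and viewed, at most 10 in all, crops included, and the job is handed in when it is done.

```bash
mkdir -p pics
python3 - <<'E'
from rig import arm
import cv2,numpy as np
for n in("side","top"):
    im=arm.snapshot(n); cv2.imwrite(f"pics/{n}0.png",im[:,:,::-1]); c=arm.get_calibration(n)
    print(n,np.round(c["intrinsics"],1).tolist(),np.round(c["cam_to_world"],4).tolist())
print(arm.grip_depth,arm.current_t(),arm.current_width())
E
```

```text
side [[425.1, 0.0, 320.3], [0.0, 425.1, 204.0], [0.0, 0.0, 1.0]] [[-0.9283, -0.2046, 0.3105, 0.1817], [-0.3716, 0.5388, -0.7561, 0.8422], [-0.0126, -0.8173, -0.5761, 0.714], [0.0, 0.0, 0.0, 1.0]]
top [[508.1, 0.0, 319.2], [0.0, 508.1, 201.9], [0.0, 0.0, 1.0]] [[0.0204, -0.998, 0.06, 0.4084], [-0.9998, -0.0201, 0.0049, 0.0467], [-0.0037, -0.0601, -0.9982, 1.4126], [0.0, 0.0, 0.0, 1.0]]
0.0188 0.1 0.09125164105484972
```

View pics/side0.png

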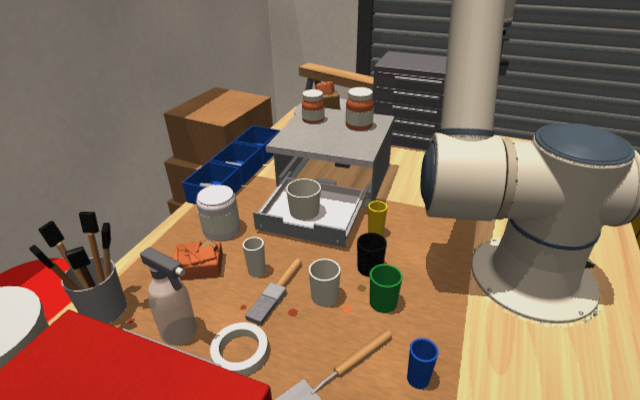

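View pics/top0.png

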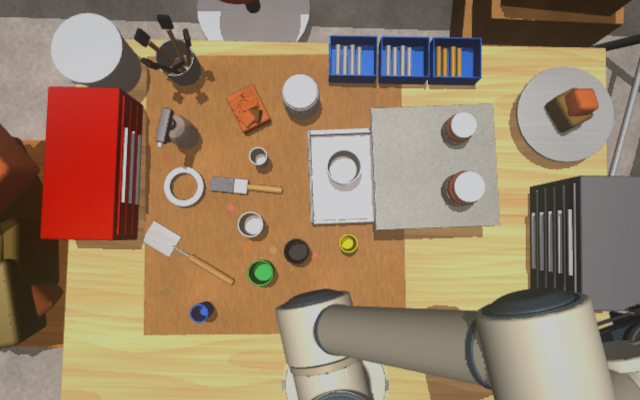

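Both views show the white pots: large at top (344,167) / side (304,198), medium at (251,225) / (324,282), and small at (259,157) / (255,257). The tray opens to the image left (world +y). I'll enlarge both views to get accurate pixels.

Run:
```python
import cv2
a=cv2.imread("pics/top0.png")[95:245,230:390]; cv2.imwrite("pics/topc.png",cv2.resize(a,None,fx=4,fy=4,interpolation=cv2.INTER_CUBIC)[:600])
a=cv2.imread("pics/side0.png")[165:315,225:395]; cv2.imwrite("pics/sidec.png",cv2.resize(a,None,fx=4,fy=4,interpolation=cv2.INTER_CUBIC)[:600])
```

```text
(no output)
```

View pics/topc.png

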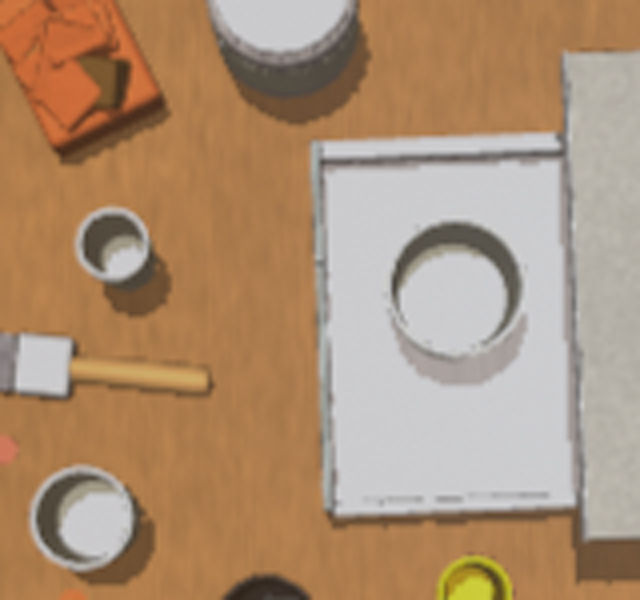

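View pics/sidec.png

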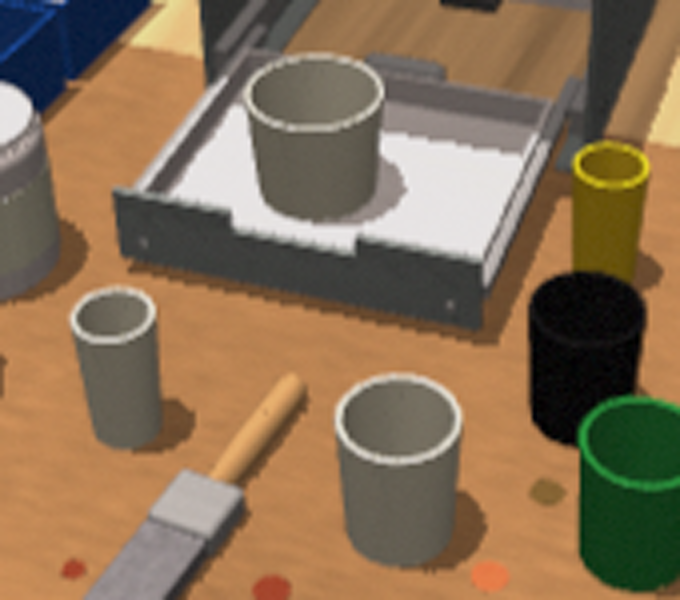

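Rim bounding boxes in the crops (×4):

| Pot | Top crop | Side crop |
|---|---|---|
| small | 77–150 / 207–285 | 71–157 / 287–342 |
| medium | 31–137 / 466–572 | 335–461 / 375–464 |
| large | 390–522 / 222–357 | 244–384 / 54–131 |

The tray front's top edge runs (315,143)–(330,515) in the top crop and (115,190)–(487,262) in the side crop. The deck edge runs (565,52)–(583,538) in the top crop.

```bash
cat > h.py <<'E'
from rig import arm
import numpy as np, cv2
from scipy.optimize import least_squares
CAL={n:arm.get_calibration(n) for n in("side","top")}
OFF={"top":(230,95),"side":(225,165)}
def proj(n,P):
    c=CAL[n]; T=np.linalg.inv(c["cam_to_world"]); p=np.atleast_2d(P)@T[:3,:3].T+T[:3,3]
    p=p@np.array(c["intrinsics"]).T; return p[:,:2]/p[:,2:]
def px(n,u): return np.array(OFF[n])+(np.array(u)-1.5)/4
th=np.linspace(0,2*np.pi,180)
def rimfit(boxes,r,x0=(.4,.1,.08)):
    def f(v):
        C=np.c_[v[0]+r*np.cos(th),v[1]+r*np.sin(th),0*th+v[2]]; e=[]
        for n,b in boxes.items():
            p=proj(n,C); e+=list(np.r_[p.min(0),p.max(0)]-b)
        return e
    s=least_squares(f,x0); return s.x,np.round(s.fun,1)
E
python3 - <<'E'
from h import *
B={"small":((77,207,150,285),(71,287,157,342),.0245),"medium":((31,466,137,572),(335,375,461,464),.034),"large":((390,222,522,357),(244,54,384,131),.046)}
for k,(t,s,r) in B.items():
    b={n:np.r_[px(n,q[:2]),px(n,q[2:])] for n,q in(("top",t),("side",s))}
    print(k,*rimfit(b,r))
def f(v):
    c,s=np.cos(v[0]),np.sin(v[0]); R=np.array([[c,-s,0],[s,c,0],[0,0,1]]); o=np.array([v[1],v[2],0]); w=lambda *p:o+R@np.array(p)
    q=v[3]; e=[]
    for n,u,P in(("top",(565,52),(.15,.03,.176)),("top",(583,538),(-.15,.03,.176)),("top",(315,143),(.124,q,.068)),("top",(330,515),(-.124,q,.068)),("side",(115,190),(.124,q,.068)),("side",(487,262),(-.124,q,.068))):
        e+=list(proj(n,w(*P))[0]-px(n,u))
    return e
s=least_squares(f,[0,.4,-.1,.15]); print(np.degrees(s.x[0]),s.x[1:],np.round(s.fun,1))
E
```

```text
small [0.60526738 0.21644694 0.08688956] [-0.2  0.6  0.2 -0.4 -0.2 -0.2  0.   0.1]
medium [0.42598204 0.23161258 0.08129585] [ 0.3  0.2 -0.3 -0.3 -0.3 -0.1  0.3  0.1]
large [ 0.57880197 -0.00824756  0.1070032 ] [-1.3 -0.9  1.3  0.7  0.   0.2  0.1  0. ]
3.640104999392235 [ 0.56842175 -0.10747858  0.18707541] [-0.8  0.7  0.8  1.  -0.4 -0.  -0.2 -0.3 -0.5 -0.7 -0.8 -0.9]
```

```bash
cat >> h.py <<'E'
YAW=np.radians(3.64); UX=np.array([np.cos(YAW),np.sin(YAW),0]); UY=np.array([-np.sin(YAW),np.cos(YAW),0]); O=np.array([.5684,-.1075,0])
def down(p):   # tool down, closing along unit x; nearest of the two half turns
    q0=np.array(arm.current_joint_positions()); best=None
    for s in(1,-1):
        y=s*UX; z=np.array([0,0,-1.]); R=np.c_[np.cross(y,z),y,z]
        q=arm.solve_ik(p,R)
        if q is not None and (best is None or abs(np.array(q)-q0).max()<best[0]): best=(abs(np.array(q)-q0).max(),R)
    return best[1]
def rep(s): print(s,round(arm.current_t(),2),np.round(arm.current_ee_pos(),4),"w",round(arm.current_width(),4),"F",np.round(arm.current_force(),1),"g",round(arm.current_grasp_force(),1),flush=True)
def snap(k):
    for n in("side","top"): cv2.imwrite(f"pics/{n}{k}.png",arm.snapshot(n)[:,:,::-1])
E
python3 - <<'E'
from h import *
p=arm.current_ee_pos(); arm.move_l([p[0],p[1],.40],feed=.4); rep("up")
m=np.array([.426,.2316]); a=[*m,.36]; R=down(a); arm.move_to(a,R); rep("over"); print(np.round(arm.current_joint_positions()))
arm.move_l([*m,.12],feed=.25); arm.move_l([*m,.068],feed=.08); rep("at")
arm.grip(.05); rep("grip")
arm.move_l([*m,.21],feed=.2); rep("lift"); snap(1)
E
```

```text
up 0.72 [ 0.2076 -0.5891  0.4004] w 0.0913 F [-0.2  0.8 -1.2] g 0.0
over 3.7 [0.4264 0.2312 0.36  ] w 0.0916 F [-0.5 -0.  -0.1] g 0.0
[21. 10. 82. -0. 88. 18.]
at 5.61 [0.4262 0.2317 0.0684] w 0.0912 F [ 0.9 -0.8 -0.3] g 0.0
grip 6.12 [0.4263 0.2317 0.0682] w 0.0663 F [ 0.7 -0.   3. ] g 30.0
lift 6.97 [0.4254 0.2314 0.2091] w 0.0663 F [ 0.3 -0.  -1.3] g 30.0
```

Run:
```python
from h import *
L=np.array([.5788,-.0082]); arm.move_l([*L,.23],feed=.2); rep("over"); arm.sleep(.2)
a=arm.snapshot("side")[:,:,::-1]; b=arm.snapshot("top")[:,:,::-1]
f=lambda i:cv2.resize(i,None,fx=3,fy=3,interpolation=cv2.INTER_CUBIC)
cv2.imwrite("pics/v2.png",np.hstack([f(a[70:250,240:370]),f(b[77:257,270:400])]))
```

```text
over 8.65 [ 0.5783 -0.0074  0.23  ] w 0.0662 F [-0.6 -0.1 -1. ] g 30.0
```

View pics/v2.png

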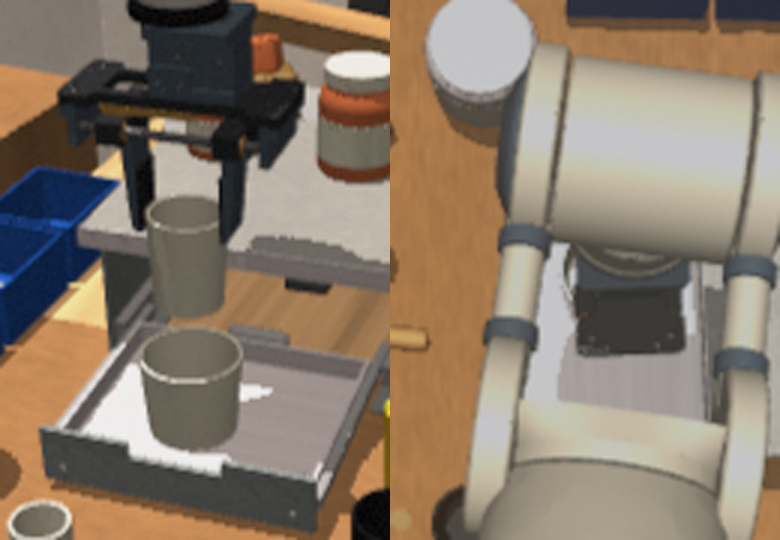

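The pot hangs upright over the big pot, with its rim centre at side pixel (302,142). The gripper's wide side is along the closing direction. I'll check alignment numerically, then lower.

Run:
```python
from h import *
print(proj("side",[.5783,-.0074,.246]), proj("side",[.5783,-.0074,.162]),"base seen ~",(240+190/3,70+305/3))
L=np.array([.5788,-.0082]); arm.move_l([*L,.150],feed=.12); rep("in"); f0=np.array(arm.current_force())
z=.150
while z>.1105:
    z-=.004 if z>.118 else .0015
    arm.move_l([*L,z],feed=.06); f=np.array(arm.current_force())
    if abs(f[2]-f0[2])>3 or np.hypot(*(f-f0)[:2])>4: break
rep("low")
```

```text
[[301.19350255 139.81998496]] [[302.4628439 169.6206189]] base seen ~ (303.3333333333333, 171.66666666666669)
in 9.77 [ 0.5793 -0.0083  0.1506] w 0.0661 F [ 0.5  0.2 -1.2] g 30.0
low 12.77 [ 0.579  -0.0082  0.1122] w 0.0664 F [ 0.8 -0.2  2.4] g 30.0
```

```bash
python3 - <<'E'
from h import *
arm.grip(.09); rep("rel")
L=[.5788,-.0082]; arm.move_l([*L,.22],feed=.2)
s=[.6053,.2164]; arm.move_l([*s,.2],feed=.3); 
R=cv2.resize(arm.snapshot("side")[150:260,240:360,::-1],None,fx=5,fy=5,interpolation=cv2.INTER_CUBIC); cv2.imwrite("pics/v3.png",R)
b=arm.snapshot("top"); cv2.imwrite("pics/v3t.png",cv2.resize(b[115:215,300:400,::-1],None,fx=5,fy=5,interpolation=cv2.INTER_CUBIC))
arm.move_l([*s,.12],feed=.25); arm.move_l([*s,.0735],feed=.08); rep("at")
arm.grip(.035); rep("grip")
arm.move_l([*s,.26],feed=.2); rep("lift")
E
python3 -c "
import cv2,numpy as np
a=cv2.imread('pics/v3.png')[:500];b=cv2.imread('pics/v3t.png')
cv2.imwrite('pics/v3j.png',cv2.resize(np.hstack([a[:,:],b]),None,fx=.72,fy=.72))"
```

```text
rel 13.32 [ 0.5788 -0.0082  0.112 ] w 0.0895 F [0.  0.3 1.1] g 0.0
at 16.23 [0.6054 0.2165 0.0736] w 0.0899 F [-0.8  0.3  0.2] g 0.0
grip 16.95 [0.6054 0.2164 0.0736] w 0.0479 F [ 1.1  0.5 -0.4] g 30.0
lift 18.03 [0.6047 0.2162 0.2588] w 0.0477 F [-0.6 -0.2 -1.8] g 30.0
```

View pics/v3j.png

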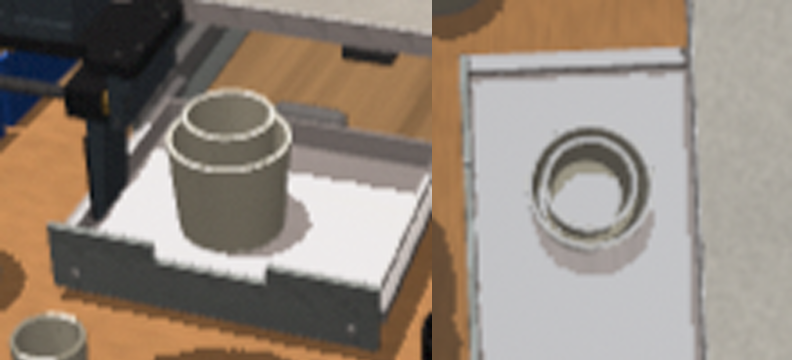

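The medium pot is seated upright in the large one, with its rim at side-view x 181–279 and y 89–141. In the top view its rim spans x 540–639 and y 134–230. I'll fit its centre and place the small pot.

Run:
```python
from h import *
b={"side":np.array([240+181/3.6,150+89/3.6,240+279/3.6,150+141/3.6])-.4,"top":np.array([300+108/3.6,115+134/3.6,300+207/3.6,115+230/3.6])-.4}
c,e=rimfit(b,.034,(.58,0,.128)); print(c,e)
L=c[:2] if np.hypot(*(c[:2]-[.5788,-.0082]))<.008 else None
arm.move_l([*L,.25],feed=.22); arm.sleep(.2); arm.move_l([*L,.19],feed=.15); arm.sleep(.1); rep("over")
v=arm.snapshot("side")[:,:,::-1]; cv2.imwrite("pics/v4.png",cv2.resize(v[70:230,240:370],None,fx=3.7,fy=3.7,interpolation=cv2.INTER_CUBIC))
for p in([*L,.2045],[*L,.1165]): print(proj("side",p))
```

```text
[ 0.57884555 -0.0071625   0.12698125] [-0.3  0.2 -1.3 -0.3  0.6  0.8 -0.2  0.7]
over 20.06 [ 0.5796 -0.0072  0.1912] w 0.0481 F [-0.1  0.1 -1.6] g 30.0
[[301.59623239 154.88940952]]
[[302.87622001 184.6834884 ]]
```

View pics/v4.png

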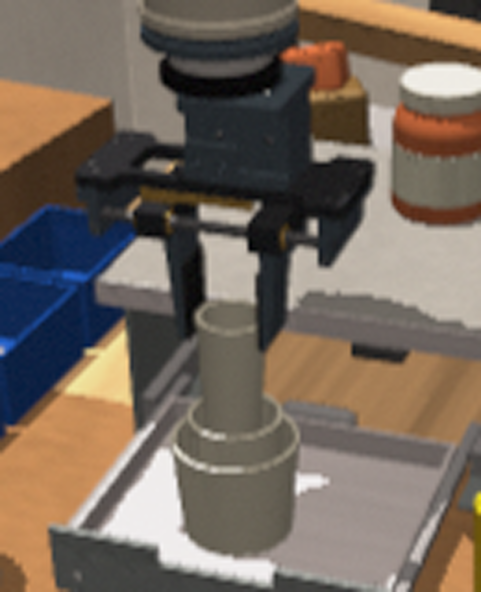

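The small pot hangs upright, centred in the middle pot's mouth (rim centre near (230,318) in the crop), and there is no contact force. Lowering it now.

Run:
```python
from h import *
L=np.array([.5788,-.0072]); f0=np.array(arm.current_force()); z=.190
while z>.1295:
    z-=.004 if z>.138 else .0015
    arm.move_l([*L,z],feed=.06); f=np.array(arm.current_force())
    if abs(f[2]-f0[2])>3 or np.hypot(*(f-f0)[:2])>4: break
rep("low")
if z<.135:
    arm.grip(.09); rep("rel"); arm.move_l([*L,.25],feed=.2)
    q=.187; F=O+q*UY
    # push pose: lean 38 deg
    a=np.radians(38); tz=-np.sin(a)*UY-np.cos(a)*np.array([0,0,1])
    y=arm.current_tool_rot()[:,1]; y=UX*np.sign(y@UX); R=np.c_[np.cross(y,tz),y,tz]
    P=lambda d,z:O+d*UY+np.array([0,0,z])
    for d,zz in((q+.10,.2),(q+.06,.025),(q+.015,.025),(.1,.025),(.012,.025)):
        s=arm.solve_ik(P(d,zz),R); print(d,None if s is None else np.round(s))
```

```text
low 24.61 [ 0.5794 -0.0073  0.1312] w 0.0479 F [-0.9  0.6  9.2] g 30.0
rel 25.39 [ 0.5788 -0.0072  0.1305] w 0.0899 F [-0.5  0.3 -0.3] g 0.0
0.28700000000000003 [ 31.  37.  76. -33.  88.  35.]
0.247 [ 28.  48.  85. -37.  69.  45.]
0.202 [ 24.  47.  89. -39.  66.  44.]
0.1 [ 15.  46.  94. -45.  58.  42.]
0.012 [  6.  45.  97. -51.  53.  40.]
```

```bash
cat >> h.py <<'E'
A=np.radians(38); TZ=-np.sin(A)*UY-np.cos(A)*np.array([0,0,1])
def pushR():
    y=arm.current_tool_rot()[:,1]; y=UX*np.sign(y@UX); return np.c_[np.cross(y,TZ),y,TZ]
P=lambda d,z=.025:O+d*UY+np.array([0,0,z])
dist=lambda:(np.array(arm.current_ee_pos())-O)@UY
E
python3 - <<'E'
from h import *
R=pushR(); q=.187
arm.move_to(P(q+.09,.25),R); arm.grip(0); rep("back")
arm.move_l(P(q+.03),R,feed=.15); rep("low"); f0=np.array(arm.current_force())
d=q+.03
while d>q-.01:
    d-=.002; arm.move_l(P(d),feed=.05); f=(np.array(arm.current_force())-f0)@UY
    if f>.9: break
rep("touch"); print(d,dist(),f)
v=arm.snapshot("side")[:,:,::-1]; cv2.imwrite("pics/v5.png",cv2.resize(v[90:290,210:400],None,fx=3,fy=3,interpolation=cv2.INTER_CUBIC))
E
```

```text
back 28.5 [0.5508 0.1689 0.25  ] w 0.0003 F [-0.1 -0.5 -0.1] g 0.0
low 30.2 [0.555  0.1094 0.0256] w 0.0005 F [ 0.   0.9 -0. ] g 0.0
touch 35.2 [0.5571 0.069  0.025 ] w 0.0004 F [-0.2 -0.2 -0.1] g 0.0
0.17699999999999996 0.17684656980678234 -1.1177838930327764
```

View pics/v5.png

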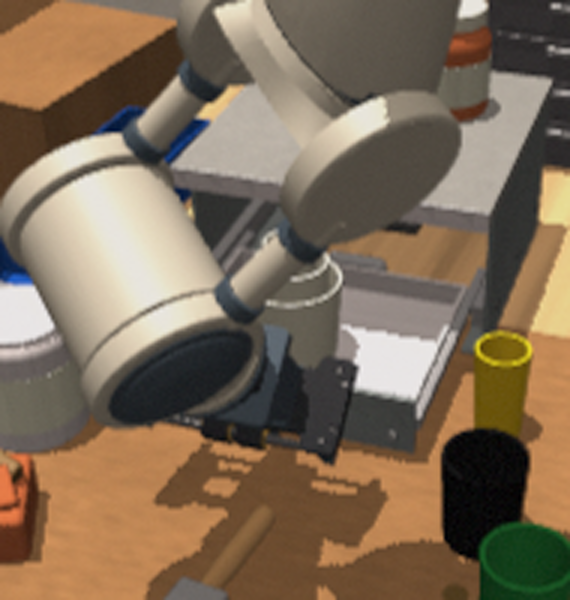

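The tool leans well clear in front of the tray, and the nest is upright behind the wrist at about (300,290). I'll push smoothly, then use force steps near the catch.

Run:
```python
from h import *
for d in(.14,.09,.05):
    arm.move_l(P(d),feed=.07); print(round(d,3),round(np.array(arm.current_force())@UY,1))
d=.05; log=[]
while d>.008:
    d-=.003; arm.move_l(P(d),feed=.06); f=np.array(arm.current_force())@UY; log.append((round(d,3),round(dist(),4),round(f,1)))
    if f>22: break
print(*log); rep("pushed")
```

```text
0.14 -0.3
0.09 0.9
0.05 0.0
(0.047, np.float64(0.047), np.float64(0.2)) (0.044, np.float64(0.0439), np.float64(-1.3)) (0.041, np.float64(0.0408), np.float64(1.0)) (0.038, np.float64(0.0378), np.float64(0.2)) (0.035, np.float64(0.0348), np.float64(0.4)) (0.032, np.float64(0.0319), np.float64(1.7)) (0.029, np.float64(0.0295), np.float64(9.3)) (0.026, np.float64(0.0266), np.float64(9.0)) (0.023, np.float64(0.0234), np.float64(6.8)) (0.02, np.float64(0.0202), np.float64(5.2)) (0.017, np.float64(0.017), np.float64(2.2)) (0.014, np.float64(0.0138), np.float64(-0.5)) (0.011, np.float64(0.0111), np.float64(6.2)) (0.008, np.float64(0.0101), np.float64(31.3))
pushed 41.02 [ 0.5679 -0.0975  0.0248] w 0.0003 F [-7.6 30.9 10.5] g 15.9
```

The force profile shows the roller hump (9 N), the catch snapping over, then the stop. Backing off to verify.

Run:
```python
from h import *
arm.move_l(P(.04),feed=.06); arm.move_l(P(.14,.06),feed=.15); arm.move_l(P(.26,.25),feed=.25); R=down([.45,.16,.3]); arm.move_to([.35,.15,.35],R); rep("away")
a=arm.snapshot("side")[:,:,::-1]; b=arm.snapshot("top")[:,:,::-1]
cv2.imwrite("pics/v6.png",np.vstack([cv2.resize(a[70:330,130:450],(640,520))[:330],cv2.resize(b[80:260,140:520],(640,270))[:270]]))
```

```text
away 44.52 [0.3507 0.1496 0.3493] w 0.0004 F [-0.1  0.7 -0.3] g 0.0
```

View pics/v6.png

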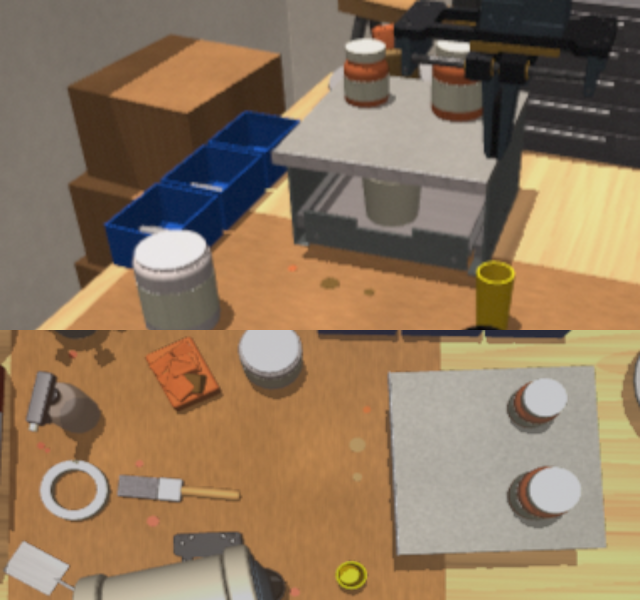

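The tray front is home under the deck (about (390,235) in the side view), and the nest stands upright inside at about (392,195). The jars, tin, brush and tape look undisturbed, so I'm handing in.

```bash
python3 -c "
from rig import arm
print(arm.sign_off())"
```

```text
the job is handed in; nothing more can be done
None
```

The three pots are nested in size order on the tray, the tray is pushed home and its catch has snapped in with the nest upright, and the job was handed in at about 45 s.

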